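# Slide the detector carrier into its locating notches and close the catch

### The arm

A 6-joint arm with a two-finger parallel gripper is mounted at the origin on a cart in front of the work surface, level with it; the furniture and walls round the work are solid. World frame = base frame: x ahead of the robot, y to its left, z up, the work surface at z = 0. Lengths are in mm, angles in rad, forces in N, time in s.
With the tool pointing down it reaches from about 400 to 925 mm from the base axis. Payload 3.4 kg.
Tool frame: the origin (TCP) lies at the very end of the fingers, on their centre line; the grasp point (between the pads) lies 19 mm behind it; z points along the fingers, x is the direction in which the jaws open and shut, and the axes are right-handed (so a half turn about z gives the same grasp; the last joint's range is limited). The gripper opens to 85 mm and grips with 20 to 120 N. Pads are 22 mm wide; open, the fingers measure 114 mm over their backs; the gripper's body (76 mm by 85 mm) begins 54 mm behind the grasp point. The pads swing forward as they close: fully open they stand 13 mm farther back than shut.
Start: joints at [1.234, 0.307, 1.506, -0, 1.328, -0.073], TCP at [149.955, 555.108, 231.305] pointing down, gripper open.
Joint ranges: [-3.12, 3.12], [-1.05, 2.28], [0.14, 2.33], [-1.42, 4.57], [0.1, 2.73], [-2.68, 2.68]. Speed limits (rad/s): [2.57, 2.57, 3.14, 3.14, 3.14, 3.14].

### API

Orientations are given as a unit quaternion [x, y, z, w].
In Python, from rig import bot gives the robot as it stands.
- The arm moves only by the shell command python3 -m handwheel 'ROWS' [FORCE]. ROWS is JSON, a list that holds one entry, the list of rows, each a list of 7 numbers: the finger opening in mm, from 0 to 85.4, then the shift along the world's x, y, z scaled (see below), then the turn, a rotation vector about the world's x, y, z scaled (see below). In form: [[[grip, dx, dy, dz, ax, ay, az], ...]]. A call has exactly 10 rows; each row is the pose to reach, as a shift and turn from the pose measured when the call began, turning the shorter way round; what a row does not reach only later rows make up. The controller multiplies each number of a shift by 0.1 m and each number of a turn by pi rad. A row lasts 1/8 s, in which the tool goes at most 62.5 mm and 10.7 degrees, less where a joint would pass 70% of its speed; a pose out of reach is approached as far as the arm can. A call with a number of a shift or a turn outside -1 to 1 is refused whole. A call with a gripper value outside its range is refused whole. The fingers move at their own pace and stop on an object; FORCE is the grip in N (left out, the last holds). Time passes only in rows, so rows that repeat a pose let the fingers close, or fill a call up. It gives the time, the measured TCP pose, the force and the opening at its end, in the units of the state.
- bot.state(): the state, without advancing time (a new reading comes with each control period).
- bot.camera(name): name is "scene" or "top" or "wrist"; returns the picture (480x640x3 uint8, blue, green, red); there is no depth.
- bot.camera_model(name): a dict with "fx", "fy", "cx", "cy" (pixels), "k1" (the pictures are not rectified: a ray, as slopes to the right and down, at radius r is drawn at 1 + k1 r^2 times it, then the intrinsics apply), "cam_to_world" (4x4, takes a point from camera to world coordinates); the wrist camera has in their place "mount" (4x4, takes a point from camera to tool coordinates, whose origin is the TCP and whose axes are the tool frame's). Camera axes: x right, y down, z forward; pixel columns grow to the right and rows downward; lengths in mm; the calibration is good to about 2 mm. A picture is of the moment at which its call begins: read the wrist's pose just before it. camera_model takes no time and is no camera call.
- bot.hand_in(): hands the job in, once; it reports no verdict.
The state is a dict: "t": time; "q": joint angles; "qd": joint speeds; "effort": joint torques, N m; "tcp_pos": TCP position; "eef_rot": TCP orientation; "ft_force": force on the tool from outside, world axes, zero at the start; "torque": the same for the moment, N m; "opening": finger opening in mm.
Only numpy, scipy, OpenCV 4.12 (cv2) and the standard library are available. Lean on these libraries where they do the work, as an engineer would, in place of code of your own. Each camera call takes 0.05 s, during which the arm holds its last target. There are 200 camera calls.

### The job

Push the blue carrier board along its rails with a fingertip until you feel it drop into the locating notches, then push the red post of the catch toward the board until the catch is fully home over the board's edge. Only push: do not lift the board, do not touch the black detector that stands on it, and leave everything else on the table where it is. Finish with the fingers clear of everything.

Things in the scene. Friction and masses are not known exactly. Their poses are not given: they have to be found in the camera images.
- rail_base: Fixed rail base, 128 (x) by 280 mm (y), two steel rails along its y; yawed up to 0.32 rad. Origin: centre of underside, on the table; z up; +y is the way the carrier must be pushed. Heights: base plate 10, rails' running surface 28, grey guide walls (|x| 52 to 61 mm) 40 mm. Between the rails (|x| < 24 mm) open down to the plate with 5 mm screw heads. No end stop.
- dock (a point): Where the carrier's origin lies once all four lugs have dropped into the rails' notches (17 mm long, 6 mm deep): x 0, y +65, z 22 mm in the rail base's frame, axes alike. Play along the rails in the notches is 2.5 mm either way; the notches' far walls stop the board there.
- carrier: Loose blue board 100 (x) by 110 mm (y), 12 mm thick, on four brass lugs 8 mm high; 0.33 to 0.66 kg. Origin: centre, at the lugs' undersides (board 8 to 20 mm above it); axes as rail base. Origin 28 mm above the table on the rails, 22 mm in the notches. Starts 50 to 105 mm short of the dock (to -y). Slides at about 2 to 8 N with 2 mm side play; push low on the middle of its -y edge.
- detector: Black round detector head with a pale ring, about 57 x 44 mm, 23 mm high, fixed on the board (its top 43 mm above the carrier's origin); keeps at least 25 mm from the board's -y edge. Must not be touched. Origin under its centre, 8 mm towards -x from the board's centre.
- catch (a joint): Travel of the sliding catch, m: 0 open, 0.030 fully home (stop). Moves towards the rail base's -x, stays where left, needs about 2 N; starts at 0 to 0.006. Home, its 24 mm wide tongue (44.5 to 52.5 mm above the table) covers 16 mm of the board's +x edge; a board not down in the notches blocks it.
- catch_post (a point): Centre of the outer face (facing the rail base's +x, away from the board) of the catch's red post, to be pushed; moves with the catch, axes as rail base. Post 24 mm wide (y), 12 mm thick (x), 51.5 to 85.5 mm above the table; this point at 68.5 mm. Under it a grey guide block, 51 mm high, at x 61 to 107, y 45 to 85 mm of the rail base.
- centring_ring: loose metal ring with a black O-ring band, 41 mm across, 14 mm high; origin under its centre. Leave alone.
- cap: loose round black and white cap, 61 mm across, 13 mm high; origin under its centre. Leave alone.
- adapter: loose small grey connector block, 22 x 56 x 20 mm; origin under its centre. Leave alone.
- kf_ring_2: loose metal ring with a black O-ring band, 41 mm across, 14 mm high, right of the work; origin under its centre. Leave alone.
- kf_clamp: loose metal clamp ring, 51 x 73 x 13 mm, right of the work; origin under its centre. Leave alone.
- feedthrough: loose upright metal and ceramic rod, 24 mm across, 96 mm high, far right; origin under its centre. Leave alone.
- bulb: loose black blower bulb, 52 mm across, 90 mm high, right of the work; origin under its centre. Leave alone.

How it is judged (in metres and radians):
On the way, in this order (a step that is already met when the one before it is completed fails the run):
1. the carrier has dropped into the notches (z of carrier in the frame of dock below 0.0022 m and horizontal distance between carrier and dock below 0.0065 m and angle between carrier's own z axis and vertical below 0.03 rad), for 0.2 s.
2. the catch is home over the seated carrier (all of step 1 and value of joint catch above 0.025 m), for 0.2 s.
At the end, for the whole second after the job is handed in: the carrier lies level in the notches (origin within 6.5 mm of the dock sideways and less than 2.2 mm above it, tilt below 0.03 rad), at rest, and the catch is at least 25 mm home over it (all of step 2 and linear speed of carrier below 0.01 m/s); the robot touches nothing.
It fails at once if the carrier is lifted off its rails (12 mm above riding height) (height (world z) of carrier above 0.04 m).
It fails at once if the detector is touched (over 1 N) (contact force between any of the fingers, the arm and detector above 1 N).
It fails at once if another thing is moved by more than 15 mm (distance of any of centring_ring, cap, adapter, kf_ring_2, kf_clamp, feedthrough, bulb from where it was at the start of the episode above 0.015 m).
It also fails if it takes over 48 s, if anything falls off the work surface, if the arm or the gripper's body presses on something with over 40 N, if the wrist force passes 120 N, or if a joint passes its speed limit or range.

## Working session

There is one attempt and no reset: what is moved stays moved. The work goes in short steps, Python scripts to look and compute and a shell command to move; the robot and the scene stay as the last step left them, time stands still between calls to the robot, and variables do not carry over. Pictures are saved under pics/ and viewed, about 8 in all and at most 12, crops included, and the job is handed in when it is done.

```bash
ls; mkdir -p pics; python3 - <<'E'
from rig import bot
import cv2
for n in("top","scene"):
    cv2.imwrite(f"pics/{n}0.png",bot.camera(n)); print(n,bot.camera_model(n))
s=bot.state();print(s)
print(bot.camera_model("wrist"))
E
```

```text
pics
top {'fx': 603.121467792454, 'fy': 603.121467792454, 'cx': 327.11735459196683, 'cy': 242.09179047522008, 'k1': -0.03567817472370458, 'cam_to_world': array([[-2.36166588e-03, -9.92443043e-01,  1.22683448e-01,
         3.58259589e+02],
       [-9.99816291e-01,  4.67700101e-03,  1.85878790e-02,
        -8.13049196e+01],
       [-1.90212018e-02, -1.22617012e-01, -9.92271768e-01,
         1.46384663e+03],
       [ 0.00000000e+00,  0.00000000e+00,  0.00000000e+00,
         1.00000000e+00]])}
scene {'fx': 459.5318136735074, 'fy': 459.5318136735074, 'cx': 318.18196187293574, 'cy': 233.1622225290723, 'k1': -0.03217778945906988, 'cam_to_world': array([[ 8.12678469e-01, -2.42704613e-01,  5.29762378e-01,
        -1.07228105e+02],
       [-5.82678570e-01, -3.48259695e-01,  7.34302981e-01,
        -9.66079139e+02],
       [ 6.27616335e-03, -9.05433408e-01, -4.24441933e-01,
         6.05340167e+02],
       [ 0.00000000e+00,  0.00000000e+00,  0.00000000e+00,
         1.00000000e+00]])}
{'t': 0.1, 'q': array([ 1.23350713e+00,  3.07487623e-01,  1.50754701e+00, -1.07455881e-05,
        1.32841274e
[... 329 characters left out ...]
y([ 7.93970225e-01,  6.07955937e-01, -7.72831081e-04,  5.12595779e-04]), 'ft_force': array([-0.56182842, -0.27371401,  0.50860466]), 'torque': array([-0.01282553, -0.01941038, -0.01935913]), 'opening': 85.24211080452856}
{'fx': 378.0267313101585, 'fy': 378.0267313101585, 'cx': 315.7066051188994, 'cy': 241.0934513267673, 'k1': -0.06708712660747741, 'mount': array([[ 9.99997853e-01, -3.43627451e-04,  2.04370677e-03,
        -9.75812409e-01],
       [-2.41866810e-04,  9.60066502e-01,  2.79771788e-01,
        -7.09748549e+01],
       [-2.05823167e-03, -2.79771681e-01,  9.60064357e-01,
        -1.42429338e+02],
       [ 0.00000000e+00,  0.00000000e+00,  0.00000000e+00,
         1.00000000e+00]])}
```

View pics/top0.png

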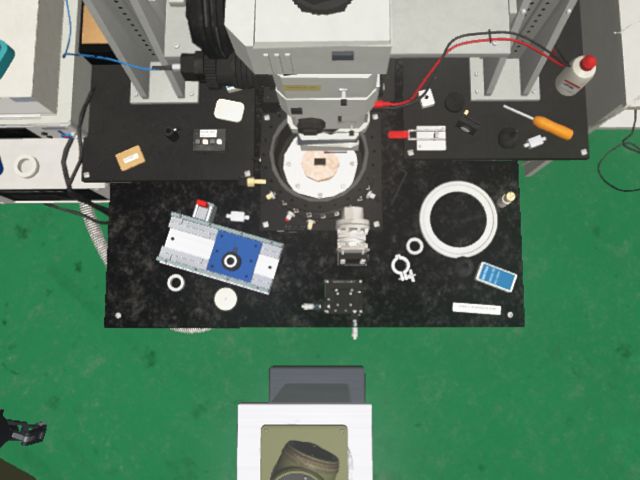

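View pics/scene0.png

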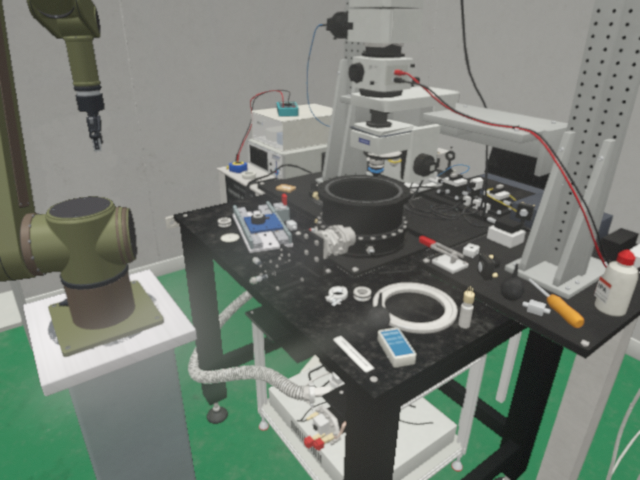

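Top view: rail base runs from about (165,235) to (282,272), the blue board is at about (235,255) with the detector at (231,261), and the red post is at about (202,204). So rail +y points image-left (world +y, slightly +x). The scene view confirms this.

```bash
cat > h.py <<'E'
import numpy as np, cv2
from scipy.spatial.transform import Rotation as R
from rig import bot
def cam(name,s=None):
    m=bot.camera_model(name)
    if name=="wrist":
        T=np.eye(4);T[:3,:3]=R.from_quat(s["eef_rot"]).as_matrix();T[:3,3]=s["tcp_pos"];M=T@m["mount"]
    else: M=m["cam_to_world"]
    K=np.array([[m["fx"],0,m["cx"]],[0,m["fy"],m["cy"]],[0,0,1.]])
    return K,np.array([m["k1"],0,0,0.]),M
def cast(c,uv,z):
    K,d,M=c
    p=cv2.undistortPoints(np.float64(uv).reshape(-1,1,2),K,d).reshape(-1,2)
    r=np.c_[p,np.ones(len(p))]@M[:3,:3].T
    return M[:3,3]+r*((z-M[2,3])/r[:,2])[:,None]
def proj(c,P):
    K,d,M=c;W=np.linalg.inv(M)
    return cv2.projectPoints(np.float64(P).reshape(-1,1,3),W[:3,:3],W[:3,3],K,d)[0].reshape(-1,2)
def blob(mask):
    cs,_=cv2.findContours(mask.astype(np.uint8),cv2.RETR_EXTERNAL,cv2.CHAIN_APPROX_NONE)
    return max(cs,key=cv2.contourArea).reshape(-1,2)
def masks(im):
    h=cv2.cvtColor(im,cv2.COLOR_BGR2HSV);H,S,V=cv2.split(h)
    return (H>100)&(H<130)&(S>120)&(V>60), ((H<8)|(H>172))&(S>140)&(V>80)
E
python3 - <<'E'
from h import *
im=cv2.imread("pics/top0.png");c=cam("top")
b,r=masks(im)
roi=np.zeros(b.shape,bool);roi[180:310,110:300]=1
B=blob(b&roi);print(cv2.minAreaRect(cast(c,B,48)[:,:2].astype(np.float32)))
A=blob(r&roi);print(A.mean(0),cv2.minAreaRect(cast(c,A,85)[:,:2].astype(np.float32)))
print(cast(c,[[174,213],[285,236],[271,294],[158,262]],40).round(0)) 
print(cast(c,[[176,283],[225,299],[237,216],[254,182]],10).round(0))
E
```

```text
((502.1374206542969, 166.16522216796875), (107.35877990722656, 97.732177734375), 73.42012786865234)
[201.46428571 202.60714286] ((623.2506103515625, 237.528564453125), (29.003089904785156, 14.277270317077637), 75.534423828125)
[[607. 314.  40.]
 [549.  46.  40.]
 [412.  78.  40.]
 [488. 350.  40.]]
[[440. 313.  10.]
 [401. 193.  10.]
 [604. 167.  10.]
 [688. 126.  10.]]
```

```bash
python3 -m handwheel '[[[0,0.2,-0.2,0,0,0,0],[0,0.4,-0.4,0.1,0,0,0],[0,0.6,-0.6,0.1,0,0,0],[0,0.8,-0.8,0.1,0,0,0],[0,0.9,-0.95,0.1,0,0,0],[0,0.9,-0.95,0.1,0,0,0],[0,0.9,-0.95,0.1,0,0,0],[0,0.9,-0.95,0.1,0,0,0],[0,0.9,-0.95,0.1,0,0,0],[0,0.9,-0.95,0.1,0,0,0]]]' 20
python3 -m handwheel '[[[0,0.2,-0.2,0,0,0,0],[0,0.4,-0.4,0.1,0,0,0],[0,0.6,-0.6,0.1,0,0,0],[0,0.8,-0.8,0.1,0,0,0],[0,0.9,-0.95,0.1,0,0,0],[0,0.9,-0.95,0.1,0,0,0],[0,0.9,-0.95,0.1,0,0,0],[0,0.9,-0.95,0.1,0,0,0],[0,0.9,-0.95,0.1,0,0,0],[0,0.9,-0.95,0.1,0,0,0]]]'
python3 -m handwheel '[[[0,0.2,-0.2,0,0,0,0],[0,0.4,-0.4,0.1,0,0,0],[0,0.6,-0.6,0.1,0,0,0],[0,0.8,-0.8,0.1,0,0,0],[0,0.9,-0.95,0.1,0,0,0],[0,0.9,-0.95,0.1,0,0,0],[0,0.9,-0.95,0.1,0,0,0],[0,0.9,-0.95,0.1,0,0,0],[0,0.9,-0.95,0.1,0,0,0],[0,0.9,-0.95,0.1,0,0,0]]]'
python3 -m handwheel '[[[0,0.2,-0.2,0,0,0,0],[0,0.4,-0.4,0,0,0,0],[0,0.5,-0.57,0,0,0,0],[0,0.5,-0.57,0,0,0,0],[0,0.5,-0.57,0,0,0,0],[0,0.5,-0.57,0,0,0,0],[0,0.5,-0.57,0,0,0,0],[0,0.5,-0.57,0,0,0,0],[0,0.5,-0.57,0,0,0,0],[0,0.5,-0.57,0,0,0,0]]]'
python3 - <<'E'
from h import *
s=bot.state();im=bot.camera("wrist");cv2.imwrite("pics/w1.png",im)
import pickle;pickle.dump(s,open("s1.pkl","wb"))
E
```

```text
t: 1.35
tcp_pos: [239.5, 459.8, 240.4]
eef_rot: [0.794, 0.608, -0.001, 0.001]
ft_force: [-0.4, -0.3, 0.0]
opening: -0.1
t: 2.6
tcp_pos: [329.2, 365.1, 250.4]
eef_rot: [0.794, 0.609, -0.001, 0.0]
ft_force: [-0.4, 0.3, 0.1]
opening: 0.2
t: 3.85
tcp_pos: [418.9, 270.5, 260.4]
eef_rot: [0.793, 0.609, -0.001, 0.0]
ft_force: [0.5, -0.8, 0.5]
opening: -0.0
t: 5.1
tcp_pos: [468.9, 213.5, 260.4]
eef_rot: [0.793, 0.609, -0.001, 0.0]
ft_force: [0.4, 0.5, 0.4]
opening: -0.1
```

View pics/w1.png

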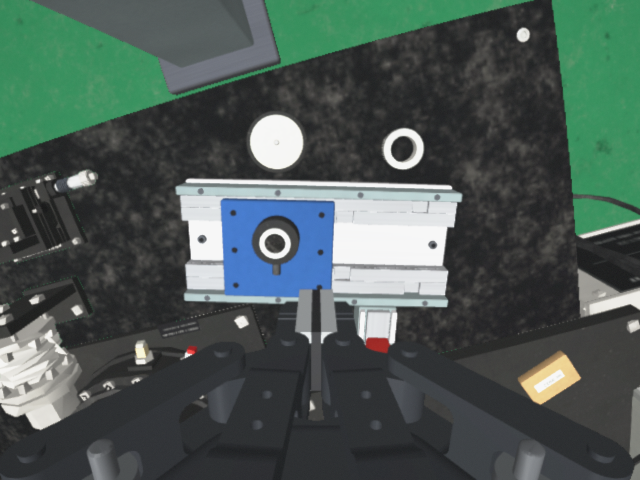

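Wrist view: image right is rail +y and image down is rail +x. The board spans (222,199) to (333,293), and the teal wall tops end at about (177,190)/(461,195) and (185,297)/(447,303). The red post is at (377,345).

```bash
python3 - <<'E'
from h import *
import pickle
s=pickle.load(open("s1.pkl","rb"));im=cv2.imread("pics/w1.png");c=cam("wrist",s)
b,r=masks(im)
B=blob(b);X=cast(c,B,48)[:,:2].astype(np.float32);print("board",cv2.minAreaRect(X))
roi=np.zeros(b.shape,bool);roi[325:,350:400]=1
A=blob(r&roi);print("red px",A.min(0),A.max(0))
# teal
h=cv2.cvtColor(im,cv2.COLOR_BGR2HSV)
for p in [(230,189),(300,191),(240,299),(400,301),(215,225)]: print(p,h[p[1],p[0]])
W=cast(c,[[177,191],[461,196],[185,297],[447,302]],40);print(W.round(1))
print(np.linalg.norm(W[0]-W[1]),np.linalg.norm(W[2]-W[3]),np.linalg.norm(W[0]-W[2]),np.linalg.norm(W[1]-W[3]))
cv2.imwrite("pics/w1c.png",cv2.resize(im[165:365,165:475],None,fx=2.5,fy=2.5,interpolation=cv2.INTER_CUBIC))
E
```

```text
board ((498.7008361816406, 165.65438842773438), (107.73475646972656, 99.09847259521484), 73.60684204101562)
red px [366 338] [389 352]
(230, 189) [ 90  28 210]
(300, 191) [ 91  29 213]
(240, 299) [ 89  27 210]
(400, 301) [ 89  27 211]
(215, 225) [  0   0 247]
[[418.4  86.8  40. ]
 [494.6 352.9  40. ]
 [526.   54.9  40. ]
 [603.2 321.1  40. ]]
276.82682351563466 277.1945401970787 112.21463608554997 113.1626912443765
```

View pics/w1c.png

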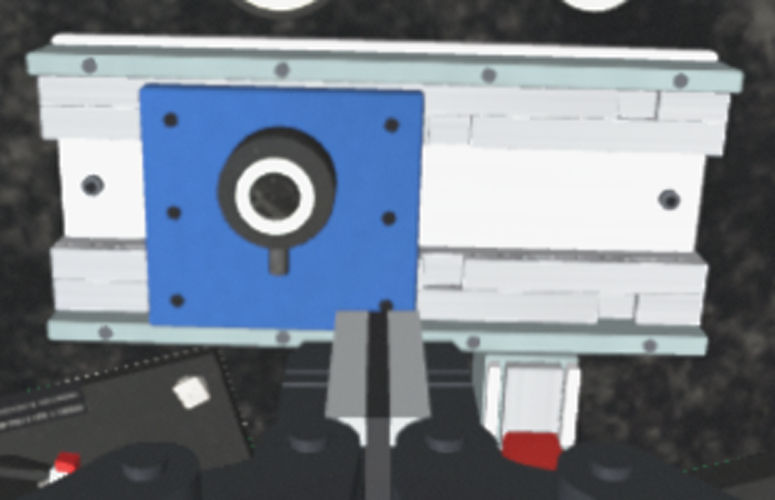

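```bash
python3 -m handwheel '[[[0,0,-0.2,-0.1,0,0,0.06],[0,0,-0.4,-0.2,0,0,0.12],[0,0.1,-0.6,-0.3,0,0,0.18],[0,0.1,-0.8,-0.4,0,0,0.23],[0,0.1,-1,-0.5,0,0,0.28],[0,0.1,-1,-0.5,0,0,0.34],[0,0.1,-1,-0.5,0,0,0.4],[0,0.1,-1,-0.5,0,0,0.45],[0,0.1,-1,-0.5,0,0,0.494],[0,0.1,-1,-0.5,0,0,0.494]]]'
python3 - <<'E'
from h import *
s=bot.state();im=bot.camera("wrist");cv2.imwrite("pics/w2.png",im);c=cam("wrist",s)
o=np.array([510.5,203.9,0]);uy=np.array([.277,.961,0]);ux=np.array([.961,-.277,0])
print(s["tcp_pos"],s["eef_rot"],s["q"].round(2),s["ft_force"])
for x,y,z in [(0,-95,48),(0,-122,10),(61,140,40),(-61,-140,40),(61,-140,40),(-61,140,40)]: print((x,y,z),proj(c,o+x*ux+y*uy+[0,0,z]).round())
g=o-122*uy;print("go",g-s["tcp_pos"])
E
```

```text
t: 6.4
tcp_pos: [477.9, 119.5, 210.4]
eef_rot: [0.144, 0.99, -0.004, 0.002]
ft_force: [0.2, 0.8, 0.5]
opening: 0.1
[477.90096177 119.51009109 210.35298445] [ 0.14381072  0.98959257 -0.00445709  0.00227291] [ 0.17  0.21  1.7  -0.01  1.23 -2.68] [0.21042279 0.84019667 0.52916089]
(0, -95, 48) [[307. 217.]]
(0, -122, 10) [[308. 179.]]
(61, 140, 40) [[252. 438.]]
(-61, -140, 40) [[382. 160.]]
(61, -140, 40) [[232. 161.]]
(-61, 140, 40) [[370. 437.]]
go [  -1.19496177  -32.85209109 -210.35298445]
```

View pics/w2.png

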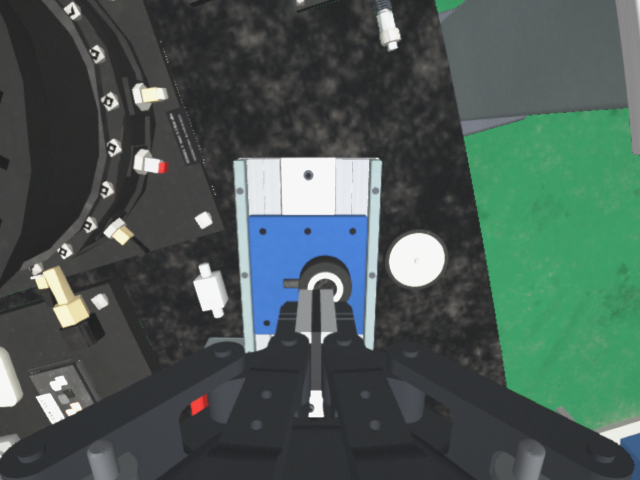

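The board's −y edge is at row 215 (217 predicted), and the rail end corners are at (235,158)/(382,158), about 2 px from prediction, so the frame is good to about 2 mm. Joint 6 is at its limit, so I'll turn the gripper the other way round.

```bash
python3 -m handwheel '[[[0,0,-0.1,0,0,0,-0.055],[0,0,-0.2,0,0,0,-0.11],[0,0,-0.33,0,0,0,-0.165],[0,0,-0.33,0,0,0,-0.22],[0,0,-0.33,0,0,0,-0.275],[0,0,-0.33,0,0,0,-0.33],[0,0,-0.33,0,0,0,-0.385],[0,0,-0.33,0,0,0,-0.44],[0,0,-0.33,0,0,0,-0.495],[0,0,-0.33,0,0,0,-0.55]]]'
python3 -m handwheel '[[[0,0,0,-0.1,0,0,-0.055],[0,0,0,-0.2,0,0,-0.11],[0,0,0,-0.3,0,0,-0.165],[0,0,0,-0.4,0,0,-0.22],[0,0,0,-0.5,0,0,-0.275],[0,0,0,-0.6,0,0,-0.33],[0,0,0,-0.7,0,0,-0.385],[0,0,0,-0.8,0,0,-0.44],[0,0,0,-0.9,0,0,-0.448],[0,0,0,-1,0,0,-0.448]]]'
python3 - <<'E'
from h import *
s=bot.state();o=np.array([510.5,203.9,0]);uy=np.array([.277,.961,0])
print(s["q"].round(2),o-122*uy-s["tcp_pos"])
c=cam("top");im=bot.camera("top");cv2.imwrite("pics/t2.png",cv2.resize(im[170:320,130:330],None,fx=4,fy=4))
E
```

```text
t: 7.7
tcp_pos: [478.0, 86.1, 210.3]
eef_rot: [0.847, 0.531, -0.005, -0.002]
ft_force: [0.3, 0.2, 0.5]
opening: 0.0
t: 8.95
tcp_pos: [478.2, 86.0, 109.9]
eef_rot: [0.99, -0.142, -0.002, -0.004]
ft_force: [-0.4, 0.7, 0.0]
opening: -0.0
[0.08 0.32 1.85 0.01 0.97 0.36] [  -1.45083283    0.67034425 -109.91225676]
```

```bash
python3 -m handwheel '[[[0,-0.01,0,-0.2,0,0,0],[0,-0.01,0,-0.4,0,0,0],[0,-0.01,0,-0.6,0,0,0],[0,-0.01,0,-0.75,0,0,0],[0,-0.01,0,-0.85,0,0,0],[0,-0.01,0,-0.85,0,0,0],[0,-0.01,0,-0.85,0,0,0],[0,-0.01,0,-0.85,0,0,0],[0,-0.01,0,-0.85,0,0,0],[0,-0.01,0,-0.85,0,0,0]]]'
python3 - <<'E'
from h import *
print(bot.state()["ft_force"])
im=bot.camera("scene");cv2.imwrite("pics/s3.png",cv2.resize(im[150:270,200:340],None,fx=5,fy=5))
E
```

```text
t: 10.25
tcp_pos: [476.4, 85.9, 24.1]
eef_rot: [0.99, -0.142, -0.003, -0.004]
ft_force: [-0.5, -0.2, 0.6]
opening: 0.1
[-0.51270032 -0.16655327  0.57439635]
```

View pics/s3.png

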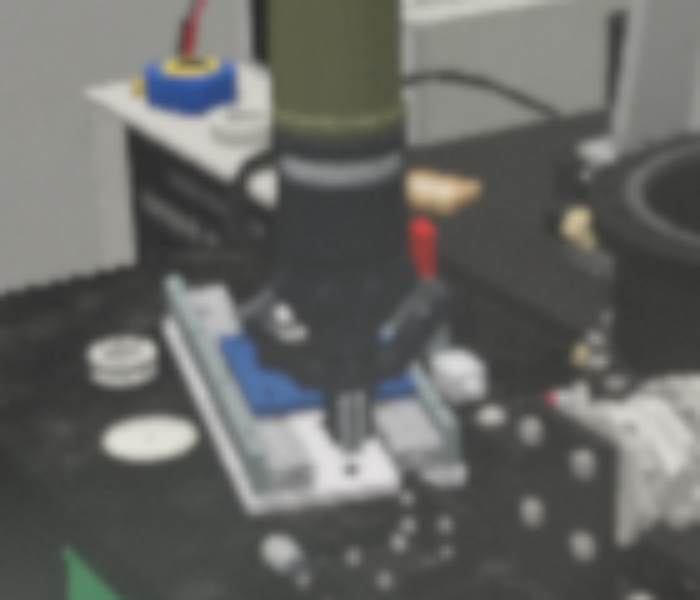

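The fingers are between the rails, behind the board at (350,440), and clear of everything. Now I'll push along (0.277, 0.961).

```bash
python3 -m handwheel '[[[0,0.022,0.077,0,0,0,0],[0,0.044,0.154,0,0,0,0],[0,0.066,0.231,0,0,0,0],[0,0.089,0.308,0,0,0,0],[0,0.111,0.385,0,0,0,0],[0,0.133,0.462,0,0,0,0],[0,0.155,0.539,0,0,0,0],[0,0.177,0.616,0,0,0,0],[0,0.199,0.693,0,0,0,0],[0,0.222,0.769,0,0,0,0]]]'
python3 - <<'E'
from h import *
o=np.array([510.5,203.9,0]);uy=np.array([.277,.961,0]);ux=np.array([.961,-.277,0])
s=bot.state();d=s["tcp_pos"]-o;print("rail xy",d@ux,d@uy,"F",s["ft_force"]@ux,s["ft_force"]@uy,s["ft_force"][2])
c=cam("top");im=bot.camera("top");b,r=masks(im);roi=np.zeros(b.shape,bool);roi[180:310,110:300]=1
e=cast(c,blob(b&roi),48)-o;print("board y",(e@uy).min(),(e@uy).max(),"x",(e@ux).min(),(e@ux).max())
E
```

```text
t: 11.55
tcp_pos: [497.7, 162.5, 24.0]
eef_rot: [0.99, -0.142, -0.004, -0.003]
ft_force: [-1.6, -5.7, 4.3]
opening: 0.0
rail xy -0.8070017947774432 -43.32785855513918 F 0.05959958692003102 -5.944369687367569 4.273779963671895
board y -16.00401048136388 59.14110108361689 x -47.400557470050494 -29.962601358497356
```

```bash
python3 -m handwheel '[[[0,0.008,0.029,0,0,0,0],[0,0.017,0.058,0,0,0,0],[0,0.025,0.087,0,0,0,0],[0,0.033,0.115,0,0,0,0],[0,0.042,0.144,0,0,0,0],[0,0.05,0.173,0,0,0,0],[0,0.058,0.202,0,0,0,0],[0,0.067,0.231,0,0,0,0],[0,0.075,0.26,0,0,0,0],[0,0.083,0.288,0,0,0,0]]]'
python3 - <<'E'
from h import *
o=np.array([510.5,203.9,0]);uy=np.array([.277,.961,0]);ux=np.array([.961,-.277,0])
s=bot.state();d=s["tcp_pos"]-o;print("rail xy",d@ux,d@uy,"F",s["ft_force"]@ux,s["ft_force"]@uy,s["ft_force"][2])
im=bot.camera("scene");cv2.imwrite("pics/s4.png",cv2.resize(im[180:270,210:330],None,fx=6,fy=6,interpolation=cv2.INTER_CUBIC))
E
```

```text
t: 12.85
tcp_pos: [506.1, 191.9, 24.0]
eef_rot: [0.99, -0.142, -0.004, -0.003]
ft_force: [-1.3, -4.7, 3.0]
opening: 0.0
rail xy -0.9636983726582664 -12.71968926477005 F 0.007691912389569166 -4.841793185165214 2.9676551046270823
```

View pics/s4.png

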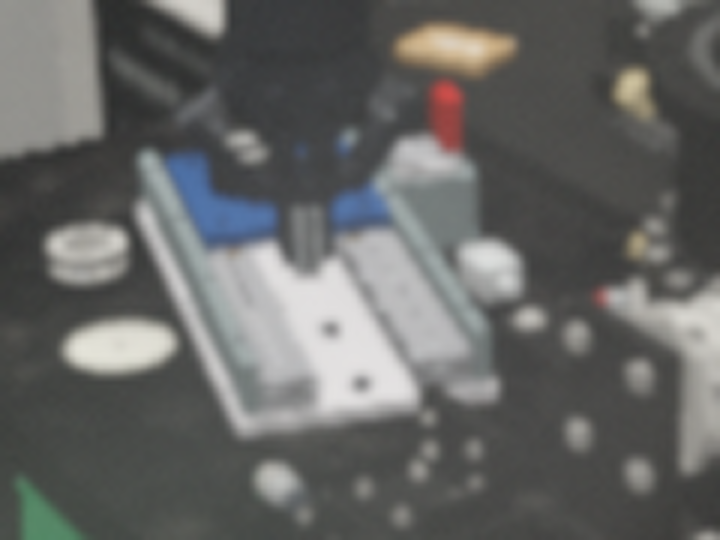

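The board edge is at about (210,240) to (390,220) and still riding. The fingers are centred between the rails, with the detector untouched behind. I'll go on in 1 mm rows.

```bash
cat > st.py <<'E'
from h import *
o=np.array([510.5,203.9,0]);uy=np.array([.277,.961,0]);ux=np.array([.961,-.277,0])
s=bot.state();d=s["tcp_pos"]-o;print("rail xy",d@ux,d@uy,"F",s["ft_force"]@ux,s["ft_force"]@uy,s["ft_force"][2])
E
python3 -m handwheel '[[[0,0.003,0.01,0,0,0,0],[0,0.006,0.019,0,0,0,0],[0,0.008,0.029,0,0,0,0],[0,0.011,0.038,0,0,0,0],[0,0.014,0.048,0,0,0,0],[0,0.017,0.058,0,0,0,0],[0,0.019,0.067,0,0,0,0],[0,0.022,0.077,0,0,0,0],[0,0.022,0.077,0,0,0,0],[0,0.022,0.077,0,0,0,0]]]'; python3 st.py
```

```text
t: 14.15
tcp_pos: [508.2, 200.1, 23.8]
eef_rot: [0.99, -0.142, -0.004, -0.004]
ft_force: [-1.6, -3.0, 1.8]
opening: -0.4
rail xy -1.19551673618614 -4.272930983939598 F -0.7057034493609756 -3.3319999318148517 1.7806158714429132
```

```bash
python3 -m handwheel '[[[0,0.003,0.01,0,0,0,0],[0,0.003,0.01,0,0,0,0],[0,0.006,0.019,0,0,0,0],[0,0.006,0.019,0,0,0,0],[0,0.008,0.029,0,0,0,0],[0,0.008,0.029,0,0,0,0],[0,0.011,0.038,0,0,0,0],[0,0.011,0.038,0,0,0,0],[0,0.011,0.038,0,0,0,0],[0,0.011,0.038,0,0,0,0]]]'; python3 st.py
```

```text
t: 15.4
tcp_pos: [509.2, 204.0, 23.8]
eef_rot: [0.99, -0.142, -0.004, -0.004]
ft_force: [-0.9, -4.0, 1.0]
opening: -0.2
rail xy -1.2849147961539171 -0.27538133893590044 F 0.1983297421115607 -4.09967282943254 0.9602647583231565
```

```bash
python3 -m handwheel '[[[0,0.003,0.01,0,0,0,0],[0,0.003,0.01,0,0,0,0],[0,0.006,0.019,0,0,0,0],[0,0.006,0.019,0,0,0,0],[0,0.008,0.029,0,0,0,0],[0,0.008,0.029,0,0,0,0],[0,0.011,0.038,0,0,0,0],[0,0.011,0.038,0,0,0,0],[0,0.011,0.038,0,0,0,0],[0,0.011,0.038,0,0,0,0]]]'; python3 st.py
```

```text
t: 16.65
tcp_pos: [509.6, 205.5, 23.8]
eef_rot: [0.99, -0.141, -0.005, -0.002]
ft_force: [-1.7, -11.1, 3.8]
opening: -0.1
rail xy -1.3144738043883246 1.3317786109086776 F 1.464951383685197 -11.099760051876618 3.841580070174376
```

The advance stalled at 11 N, so the board is against the notch walls. I'll back off, rise and look.

```bash
python3 -m handwheel '[[[0,-0.028,-0.096,0,0,0,0],[0,-0.056,-0.192,0,0,0,0],[0,-0.083,-0.288,0,0,0,0],[0,-0.083,-0.288,0.2,0,0,0],[0,-0.083,-0.288,0.4,0,0,0],[0,-0.083,-0.288,0.6,0,0,0],[0,-0.083,-0.288,0.8,0,0,0],[0,-0.083,-0.288,1,0,0,0],[0,-0.083,-0.288,1,0,0,0],[0,-0.083,-0.288,1,0,0,0]]]'; python3 st.py
python3 - <<'E'
from h import *
s=bot.state();im=bot.camera("wrist");c=cam("wrist",s);cv2.imwrite("pics/w5.png",im)
o=np.array([510.5,203.9,0]);uy=np.array([.277,.961,0]);ux=np.array([.961,-.277,0])
b,r=masks(im);B=blob(b)
for z in(42,48):
    print(z,cv2.minAreaRect(cast(c,B,z)[:,:2].astype(np.float32)))
    e=cast(c,B,z)-o;print("y",(e@uy).min(),(e@uy).max(),"x",(e@ux).min(),(e@ux).max())
P=[(50,y,z) for z in(42,48) for y in(10,120)]+[(-50,120,42),(-50,120,48)]
for p in P: print(p,proj(c,o+p[0]*ux+p[1]*uy+[0,0,p[2]]).round())
A=blob(r);print("red",A.min(0),A.max(0),(cast(c,A,85.5)-o)@np.c_[ux,uy])if 0 else print("red",A.min(0),A.max(0))
E
```

```text
t: 17.9
tcp_pos: [500.8, 176.6, 123.2]
eef_rot: [0.99, -0.141, -0.005, -0.002]
ft_force: [-0.1, 0.5, -0.4]
opening: -0.2
rail xy -1.7257561110913213 -28.960155140447693 F -0.18381529931469598 0.42808780232585514 -0.44806373038116126
42 ((527.0856323242188, 263.2590026855469), (98.7369155883789, 98.82926940917969), 73.6272201538086)
y 12.343341452601338 111.26264177414959 x -50.10829334662968 49.14139962497178
48 ((526.9490966796875, 262.7212829589844), (96.08948516845703, 96.17935180664062), 73.627197265625)
y 13.110469396648199 109.3774599263017 x -48.76061403221732 47.827910374145254
(50, 10, 42) [[404. 187.]]
(50, 120, 42) [[414. -19.]]
(50, 10, 48) [[406. 188.]]
(50, 120, 48) [[417. -23.]]
(-50, 120, 42) [[226. -18.]]
(-50, 120, 48) [[223. -22.]]
red [491  58] [545 114]
```

View pics/w5.png

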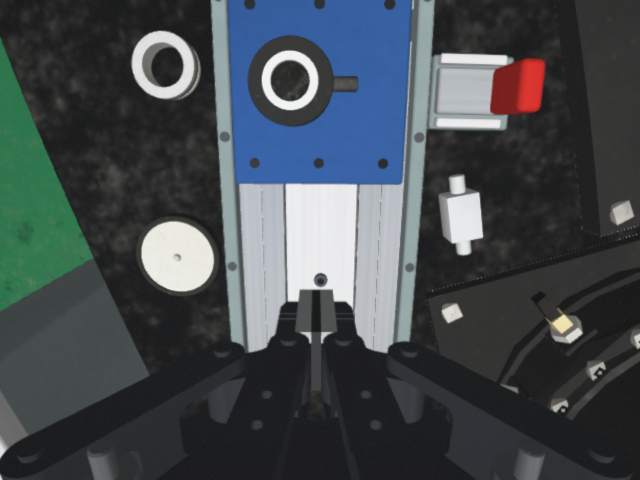

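The board's −y edge is at row 183, so its centre is at y ≈ 67.3, near the notches' far wall. Its width scales to 99 mm when cast at z = 42, which matches a seated board. The red post's outer face is at column ~544, rows 58–112, and the detector is clear. Next I'll locate the post.

```bash
python3 - <<'E'
from h import *
T=lambda e:(e@np.c_[ux,uy]).round(1)
exec(open("st.py").read())
im=cv2.imread("pics/w5.png");c=cam("wrist",s)
b,r=masks(im);A=blob(r)
e=cast(c,[[544,62],[544,110]],85.5)-o;print("outer face top corners",T(e))
print("left wall/right wall/board columns row 178:")
e=cast(c,[[519,60],[519,108]],85.5)-o;print("inner top",T(e))
print(T(cast(c,[[507,128],[436,128],[436,55]],51)-o),"block corners: expect 107,45 / 61,45 / 61,85")
for y in (58,): 
  for x in (112,118,125): print(x,o+x*ux+y*uy-s["tcp_pos"])
E
```

```text
rail xy -1.930159799665703 -29.082206031892767 F -0.6421427190400577 -0.1166504363345109 0.10012134405700726
outer face top corners [[100.9  73. ]
 [103.5  52.2]]
left wall/right wall/board columns row 178:
inner top [[89.1 73.5]
 [91.4 52.8]]
[[103.4  44.3]
 [ 63.6  43.7]
 [ 61.1  81.1]] block corners: expect 107,45 / 61,45 / 61,85
112 [ 133.60617759   52.12049411 -122.88848456]
118 [ 139.37217759   50.45849411 -122.88848456]
125 [ 146.09917759   48.51949411 -122.88848456]
```

```bash
python3 -m handwheel '[[[0,0.15,0.05,0,0,0,0],[0,0.3,0.1,0,0,0,0],[0,0.45,0.15,0,0,0,0],[0,0.6,0.2,0,0,0,0],[0,0.75,0.25,0,0,0,0],[0,0.9,0.3,0,0,0,0],[0,0.95,0.33,0,0,0,0],[0,0.95,0.33,0,0,0,0],[0,0.95,0.33,0,0,0,0],[0,0.95,0.33,0,0,0,0]]]'
python3 -m handwheel '[[[0,0.15,0.05,0,0,0,0],[0,0.3,0.1,0,0,0,0],[0,0.45,0.15,0,0,0,0],[0,0.56,0.2,0,0,0,0],[0,0.56,0.2,0,0,0,0],[0,0.56,0.2,0,0,0,0],[0,0.56,0.2,0,0,0,0],[0,0.56,0.2,0,0,0,0],[0,0.56,0.2,0,0,0,0],[0,0.56,0.2,0,0,0,0]]]'; python3 st.py
python3 - <<'E'
from h import *
im=bot.camera("scene");cv2.imwrite("pics/s6.png",cv2.resize(im[160:270,210:350],None,fx=5,fy=5,interpolation=cv2.INTER_CUBIC))
E
```

```text
t: 19.2
tcp_pos: [595.0, 209.3, 123.0]
eef_rot: [0.99, -0.141, -0.006, -0.001]
ft_force: [0.5, 0.8, -0.0]
opening: -0.0
t: 20.45
tcp_pos: [650.9, 229.3, 123.1]
eef_rot: [0.99, -0.141, -0.006, -0.001]
ft_force: [0.0, 0.6, 0.4]
opening: 0.2
rail xy 127.88424219175643 63.312412215186825 F -0.1662139477582027 0.6186796911410951 0.35301046281562737
```

View pics/s6.png

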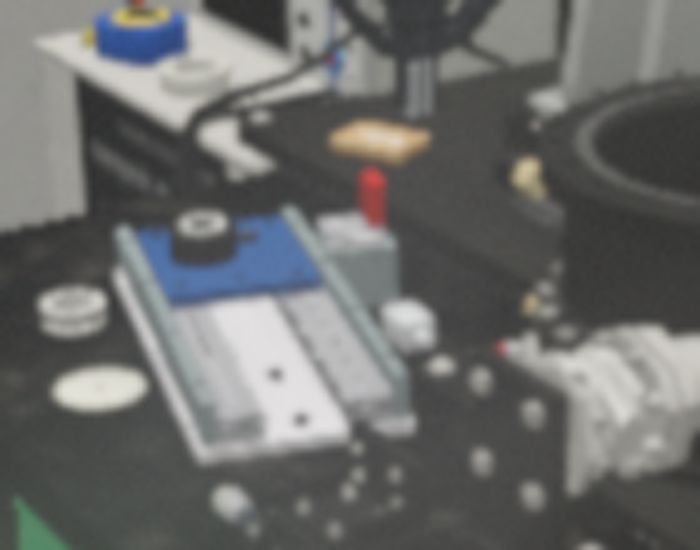

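The board lies level and low between the walls. The fingertips at (420,110) are beyond the red post at (372,195). Next I'll descend and push along rail −x, which is (−0.961, 0.277).

```bash
python3 -m handwheel '[[[0,0,0,-0.1,0,0,0],[0,0,0,-0.2,0,0,0],[0,0,0,-0.3,0,0,0],[0,0,0,-0.4,0,0,0],[0,0,0,-0.5,0,0,0],[0,0,0,-0.6,0,0,0],[0,0,0,-0.64,0,0,0],[0,0,0,-0.64,0,0,0],[0,0,0,-0.64,0,0,0],[0,0,0,-0.64,0,0,0]]]'; python3 st.py
python3 -m handwheel '[[[0,-0.03,0.008,0,0,0,0],[0,-0.06,0.017,0,0,0,0],[0,-0.09,0.025,0,0,0,0],[0,-0.12,0.034,0,0,0,0],[0,-0.15,0.042,0,0,0,0],[0,-0.17,0.05,0,0,0,0],[0,-0.19,0.055,0,0,0,0],[0,-0.19,0.055,0,0,0,0],[0,-0.19,0.055,0,0,0,0],[0,-0.19,0.055,0,0,0,0]]]'; python3 st.py
```

```text
t: 21.75
tcp_pos: [651.3, 229.4, 59.6]
eef_rot: [0.99, -0.141, -0.005, -0.002]
ft_force: [-0.9, -0.1, -0.1]
opening: -0.0
rail xy 128.21397102113838 63.53673895667083 F -0.8147914161367551 -0.3320086872255703 -0.08358609123562905
t: 23.0
tcp_pos: [632.0, 235.0, 59.5]
eef_rot: [0.99, -0.141, -0.005, -0.002]
ft_force: [-0.0, -1.2, 0.1]
opening: -0.1
rail xy 108.16088178198748 63.58032564170971 F 0.3012916675798581 -1.1712370552109137 0.07379194313877825
```

```bash
python3 -m handwheel '[[[0,-0.02,0.006,0,0,0,0],[0,-0.04,0.012,0,0,0,0],[0,-0.06,0.017,0,0,0,0],[0,-0.08,0.023,0,0,0,0],[0,-0.1,0.029,0,0,0,0],[0,-0.12,0.035,0,0,0,0],[0,-0.14,0.04,0,0,0,0],[0,-0.16,0.046,0,0,0,0],[0,-0.18,0.052,0,0,0,0],[0,-0.2,0.058,0,0,0,0]]]'; python3 st.py
```

```text
t: 24.25
tcp_pos: [613.2, 240.6, 59.7]
eef_rot: [0.99, -0.141, -0.004, -0.002]
ft_force: [5.7, -2.4, -3.0]
opening: 0.1
rail xy 88.52651070052373 63.74460665745242 F 6.1227968744880625 -0.7348220250286869 -2.964242964309197
```

```bash
python3 -m handwheel '[[[0,-0.01,0.003,0,0,0,0],[0,-0.02,0.006,0,0,0,0],[0,-0.03,0.008,0,0,0,0],[0,-0.04,0.012,0,0,0,0],[0,-0.05,0.015,0,0,0,0],[0,-0.06,0.017,0,0,0,0],[0,-0.07,0.02,0,0,0,0],[0,-0.08,0.023,0,0,0,0],[0,-0.08,0.023,0,0,0,0],[0,-0.08,0.023,0,0,0,0]]]'; python3 st.py
```

```text
t: 25.5
tcp_pos: [613.2, 240.8, 60.1]
eef_rot: [0.99, -0.141, 0.003, -0.002]
ft_force: [17.8, -7.2, -10.7]
opening: 0.2
rail xy 88.44062243709851 63.88561116316931 F 19.138800263010864 -1.9784853241900366 -10.689009989858505
```

It stopped hard at 19 N, well past the 14 mm where an unseated board would block the catch. I'll back off, rise and verify.

```bash
python3 -m handwheel '[[[0,0.1,-0.029,0,0,0,0],[0,0.2,-0.058,0,0,0,0],[0,0.25,-0.072,0,0,0,0],[0,0.25,-0.072,0.2,0,0,0],[0,0.25,-0.072,0.4,0,0,0],[0,0.25,-0.3,0.6,0,0,0],[0,0.1,-0.5,0.8,0,0,0],[0,0,-0.8,1,0,0,0],[0,-0.2,-0.9,1,0,0,0],[0,-0.2,-0.9,1,0,0,0]]]'; python3 st.py
python3 - <<'E'
from h import *
exec(open("st.py").read())
im=bot.camera("wrist");cv2.imwrite("pics/w7.png",im);c=cam("wrist",s)
print(d)
for x in (73,75,80): print(x,proj(c,[o+x*ux+53*uy+[0,0,85.5],o+x*ux+77*uy+[0,0,85.5]]).round())
E
```

```text
t: 26.75
tcp_pos: [591.3, 149.0, 160.8]
eef_rot: [0.99, -0.142, 0.002, -0.001]
ft_force: [0.5, 0.3, 0.4]
opening: 0.1
rail xy 92.86073608493398 -30.402212049920397 F 0.43083346560280333 0.45297977896640673 0.4068165932695402
rail xy 92.86073608493398 -30.402212049920397 F 0.43083346560280333 0.45297977896640673 0.4068165932695402
[ 80.79755525 -54.92521837 160.75891792]
73 [[278. 108.]
 [277.  62.]]
75 [[282. 108.]
 [281.  62.]]
80 [[291. 108.]
 [290.  62.]]
```

View pics/w7.png

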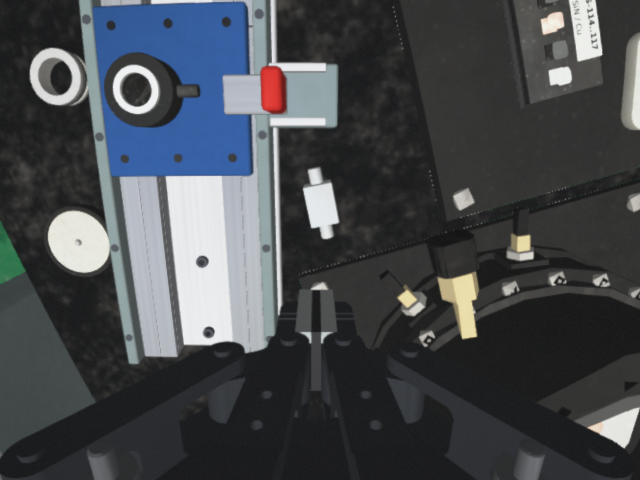

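The tongue now lies over the board: its tip is at column 223 and the board edge at about 250. The post's outer face is at about 284. Now I'll put numbers on the overlap.

```bash
python3 - <<'E'
from h import *
exec(open("st.py").read())
c=cam("wrist",s);im=cv2.imread("pics/w7.png")
T=lambda p,z:((cast(c,p,z)-o)@np.c_[ux,uy]).round(1)
print("tongue tip",T([[223,78],[223,112]],52.5),"board +x edge",T([[248.5,60],[251,130]],42),"post outer",T([[284,70],[284,108]],85.5),"wall outer",T([[270,60],[273,140]],40),"block outer",T([[337,66],[337,126]],51))
b,r=masks(im);e=T(blob(b),42);print("board y",e[:,1].min(),"x",e[:,0].min(),e[:,0].max())
E
```

```text
rail xy 93.86864950804205 -29.271718500981937 F 0.3119802532542959 -0.5905641667810141 0.2619300000787754
tongue tip [[37.1 74.8]
 [36.  54.3]] board +x edge [[51.8 86.9]
 [51.7 43.1]] post outer [[77.7 73.9]
 [77.3 54.3]] wall outer [[65.5 87.1]
 [66.  36.5]] block outer [[108.2  81.5]
 [108.5  45.2]]
board y 13.6 x -48.3 51.7
```

```bash
python3 -c "
from rig import bot
print(bot.state()['t'],bot.state()['ft_force']);print(bot.hand_in())"
```

```text
26.8 [ 0.1361927  -0.65378725  0.26193   ]
the job is handed in; nothing more can be done
None
```

The board is seated in the notches and the catch is home over its edge. I handed the job in at 26.8 s; it returned no verdict.

**Push:** With the fingers shut and low between the rails, I pushed the board about 105 mm at 3–6 N. It stalled at 11 N against the notches' far walls. I then pushed the red post until it stopped hard at 19 N, and raised the fingers clear.

**Last checks (wrist camera):**
- **Board:** its top measures 100 mm wide when taken at the seated height of 42 mm, so it is down in the notches. Its −y edge is at y = 12.3 to 13.6 mm, which puts the board 2.3 to 3.6 mm past the dock. The play is 2.5 mm and the limit is 6.5 mm; my measurements are good to about 2 mm.
- **Catch:** the tongue covers about 15.2 mm of the board's edge, against 16 mm fully home. That is about 29 mm of travel, and at least 25 mm was needed.
- **Clearance:** the gripper stood 160 mm above the table with no contact force. The detector did not look touched, and the loose things beside the rail base looked undisturbed. I did not re-check the things to the right, but the arm never went there.

**Did not go to plan:**
- My first turn of the gripper ran joint 6 up to its limit, so I turned the gripper the other way round.
- One mid-push board position from the top camera was hidden by the arm, so I discarded it.
- While pressing the post against its stop, I read about 11 N of vertical force that I did not explain.

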